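# Raise a chair armrest four clicks and prove the pawl holds

### The job

This new chair armrest is to be preset four clicks higher than it stands now before it is bolted on: lift the pad slowly, count the clicks of its ratchet by feel and stop after the fourth, not the fifth, since it cannot be let down again. Ease it back down until the pawl carries it, then lean on the pad with about 15 N for a second to prove that it has caught, never with more than 25 N. Let go and leave it there, and do not disturb the bolts, the hex key and the screwdriver lying round it.

Things in the scene. Friction and masses are not known exactly. Their poses are not given: they have to be found in the camera images.
- armrest: Fixed half of the armrest, does not move: dark steel seat bracket (plate 84 x 205 x 6 mm flat on the desk, three bolt slots at its +y end) with an upright black sleeve, 58 x 40 mm, rim 138 mm above the desk, and a pawl in a window on its -x side. Origin: desk level, under the sleeve's axis; x along the pad above it, y across the pad, z up.
- pad_post: Moving half, 0.34 to 0.57 kg: a toothed steel post that slides straight up in the sleeve and carries the black arm pad, a level bar 236 mm long (x), 56 wide (y), 26 thick; grip its flat sides across y. Below it is a narrower carrier 10 mm deep. Origin on the axis, 198 mm below the pad's top. Starts at rest on one of its lower notches; at least five more above; it cannot go down past a notch.
- pawl: Sprung steel pawl, 18 x 32 mm, origin on its hinge pin 78 mm above the desk; do not touch. Its nose carries the post. Notches are even, 7 to 13 mm apart (not measured). Lifting from a notch: 1 to 2 mm free (weight + 1 N), the pull then climbs to 8 to 13 N over the weight and at once falls to less than half (at times in two quick steps): the click, 1 to 3 mm above where that notch will bear.
- pad_top (a point): Centre of the flat 236 x 56 mm top face of the arm pad (207 to 230 mm above the desk at the start), axes as armrest. The pad is rigid, and on its pawl it yields less than 0.2 mm under a lean of 20 N.
- chair_bolt_1: Bystander: loose steel bolt with washer head, 38 x 16 x 16 mm, lying beside the bracket. Origin: centre of its underside.
- chair_bolt_2: Bystander: a second bolt of the same kind.
- hex_key: Bystander: L-shaped hex key, 87 x 28 x 5 mm, lying beside the bracket. Origin: centre of its underside.
- screwdriver: Bystander: screwdriver with a black handle, 197 x 27 x 26 mm, lying on the desk. Origin: centre of its underside.

How it is judged:
By the outcome, as a careful person would: the job done as asked, in the order asked, and still so for the second after the job is handed in, with the robot touching nothing.
It also fails if it takes over 62 s, if anything falls off the work surface, if the arm or the gripper's body presses on something with over 40 N, if the wrist force passes 120 N, or if a joint passes its speed limit or range.

### The arm

A 7-joint arm with a two-finger parallel gripper is mounted at the origin on a cart in front of the work surface, level with it; the furniture and walls round the work are solid. World frame = base frame: x ahead of the robot, y to its left, z up, the work surface at z = 0. Lengths are in m, angles in rad, forces in N, time in s.
With the tool pointing down it reaches from about 0.4 to 0.85 m from the base axis. Payload 4.5 kg.
Tool frame: the origin (TCP) lies on the centre line of the jaws, within the pads' length; the fingertips stand 17 mm ahead of it and the grasp point (between the pads) lies 2 mm behind it (r.tip_reach is the distance from the TCP to the fingertips, in m); z points along the fingers, y is the line along which they close (so a half turn about z gives the same grasp; the last joint's range is limited). The gripper opens to 88 mm and grips with 3 to 60 N. Pads are 18 mm wide; open, the fingers measure 123 mm over their backs; the gripper's body (75 mm by 187 mm) begins 45 mm behind the grasp point.
Start: joints at [1.301, 0.689, -0.195, 1.565, 0.157, 0.902, -0.215], TCP at [0.187, -0.596, 0.256] pointing down, gripper open.
Joint ranges: [-3.01, 3.01], [-0.46, 2.08], [-1.47, 1.51], [0.13, 2.56], [-1, 4.14], [0.04, 2.09], [-2.66, 2.66]. Speed limits (rad/s): [2.57, 2.57, 3.14, 3.14, 3.14, 3.14, 3.14].

### API

Orientations are given as a unit quaternion [x, y, z, w].
In Python, from plant import r gives the robot as it stands.
- The arm moves only by the tool step_arm, never from a script. Its argument "steps" is a list of rows, each a list of 7 numbers: the shift along the tool's x, y, z in cm, then the turn, a rotation vector about the tool's x, y, z in degrees, then the gripper's target within -1 to 1 (shut at 1, half-way at 0, fully open at -1). A call has 1 to 8 rows; each row shifts and turns the commanded pose from where the row before left it, along the tool's axes as they then stand; what a row does not reach is not made up. A row lasts 1/8 s, in which the tool goes at most 62.5 mm and 10.7 degrees, less where a joint would pass 70% of its speed; a pose out of reach is approached as far as the arm can. A call with a gripper value outside its range is refused whole. The fingers move at their own pace and stop on an object; "force" is the grip in N (left out, the last holds). Time passes only in rows, so rows that do not move let the fingers close. It gives the time, the measured TCP pose, the force, the opening and the grip force at its end, in the units of the state.
- r.get_state(): the state, without advancing time (a new reading comes with each control period).
- r.snapshot(name): name is "scene" or "top"; returns a dict with "pixels" (384x512x3 uint8, red, green, blue), "fx", "fy", "cx", "cy" (pixels), "cam_to_world" (4x4, takes a point from camera to world coordinates). Camera axes: x right, y down, z forward; pixel columns grow to the right and rows downward; lengths in m; the calibration is good to about 2 mm. A picture is of the moment at which its call begins. There is no depth.
- r.finish_job(): hands the job in; it is judged then, once.
The state is a dict: "clock": time; "q": joint angles; "qd": joint speeds; "joint_torque": joint torques, N m; "tool_pos": TCP position; "eef_rot": TCP orientation; "contact_force": force on the tool from outside, world axes, zero at the start; "moment": the same for the moment, N m; "opening": opening from 0.0 (shut) to 1.0 (fully open); "finger_force": force on a finger pad.
Only numpy, scipy, OpenCV 4.12 (cv2) and the standard library are available. Lean on these libraries where they do the work, as an engineer would, in place of code of your own. Each camera call takes 0.05 s, during which the arm holds its last target. There are 200 camera calls.

## Working session

There is one attempt and no reset: what is moved stays moved. The work goes in short steps, Python scripts to look and compute and a tool call to move; the robot and the scene stay as the last step left them, time stands still between calls to the robot, and variables do not carry over. Pictures are saved under pics/ and viewed, at most 10 in all, crops included, and the job is handed in when it is done.

Besides the shell and the picture viewer there is one more tool, called after ">>>" as name([rows], argument=value, ...), one row to a line, values as JSON. step_arm: Moves the arm, as the interface text tells. Its arguments: {"type":"object","properties":{"steps":{"type":"array","items":{"type":"array","items":{"type":"number"}}},"force":{"type":"number"}},"required":["steps"]}

```bash
mkdir -p pics; ls; cat > h.py <<'E'
import numpy as np, cv2, json
from plant import r
def snap(name,fn):
    s=r.snapshot(name); cv2.imwrite('pics/'+fn+'.png',cv2.cvtColor(s['pixels'],cv2.COLOR_RGB2BGR))
    np.savez('pics/'+fn,**{k:np.array(v) for k,v in s.items()}); return s
def ray(s,u,v,z):
    M=np.array(s['cam_to_world']);d=M[:3,:3]@np.array([(u-s['cx'])/s['fx'],(v-s['cy'])/s['fy'],1]);o=M[:3,3]
    return o+d*(z-o[2])/d[2]
def st():
    s=r.get_state();print({k:np.round(s[k],4).tolist() for k in ['clock','tool_pos','eef_rot','contact_force','moment','opening','finger_force']});return s
E
python3 - <<'E'
from h import *
for n in('scene','top'):
    s=snap(n,n+'1');print(n,np.round(s['cam_to_world'],3).tolist(),s['fx'])
st()
E
```

```text
pics
scene [[-0.863, -0.277, 0.423, 0.135], [-0.505, 0.505, -0.7, 0.674], [-0.02, -0.817, -0.576, 0.64], [0.0, 0.0, 0.0, 1.0]] 455.3140708323734
top [[0.02, -0.983, 0.181, 0.36], [-1.0, -0.019, 0.007, 0.07], [-0.004, -0.181, -0.983, 0.991], [0.0, 0.0, 0.0, 1.0]] 359.3269571199853
{'clock': 0.1, 'tool_pos': [0.1868, -0.5959, 0.255], 'eef_rot': [0.9885, 0.1514, -0.0002, -0.0008], 'contact_force': [0.4237, -0.9968, 0.5714], 'moment': [0.0378, -0.0481, -0.0362], 'opening': 1.001, 'finger_force': 0.0}
```

```bash
python3 -c "
import cv2
a=cv2.imread('pics/scene1.png');b=cv2.imread('pics/top1.png')
cv2.imwrite('pics/s1.png',cv2.resize(a,(800,600)));cv2.imwrite('pics/t1.png',cv2.resize(b,(800,600)))"
```

```text
(no output)
```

View pics/s1.png

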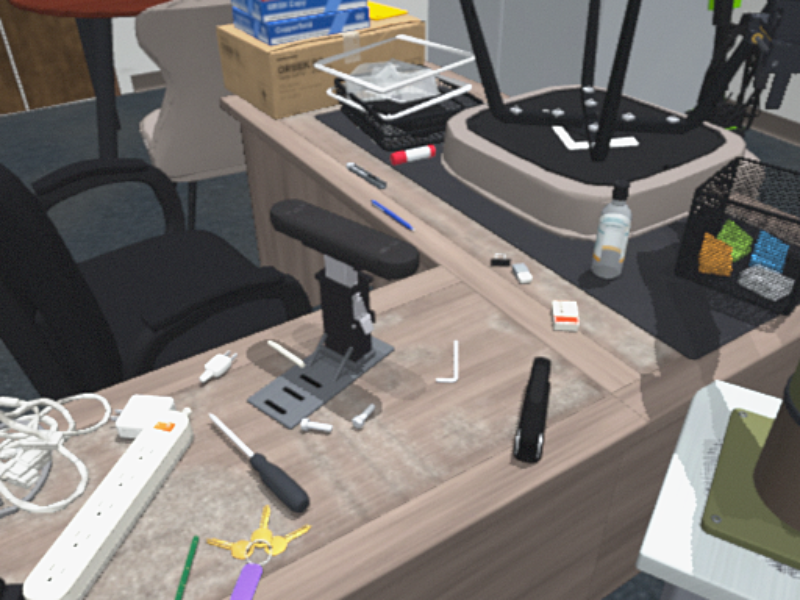

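View pics/t1.png

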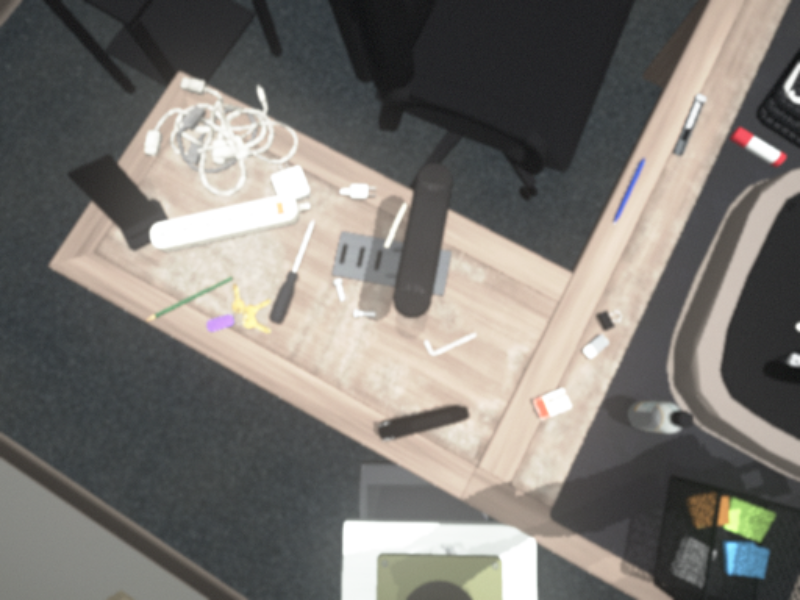

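The scene view shows the pad from about (275,205) to (415,260). The top view shows it running from (434,168) to (411,315), both in 800x600 pixels. Next I enlarge the pad in both views.

```bash
python3 - <<'E'
import cv2,numpy as np
a=cv2.imread('pics/scene1.png')[115:215,165:275];b=cv2.imread('pics/top1.png')[100:210,230:310]
f=lambda i:cv2.convertScaleAbs(cv2.resize(i,None,fx=5,fy=5,interpolation=cv2.INTER_CUBIC),alpha=1.8,beta=10)
A=f(a);B=f(b);A=A[:500,:400+0] if 0 else A
h=max(A.shape[0],B.shape[0])
o=np.zeros((550,800,3),np.uint8)
A=cv2.resize(A,None,fx=.72,fy=.72);o[:A.shape[0],:A.shape[1]]=A;o[:550,400:800]=B
cv2.imwrite('pics/c1.png',o)
E
```

```text
(no output)
```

View pics/c1.png

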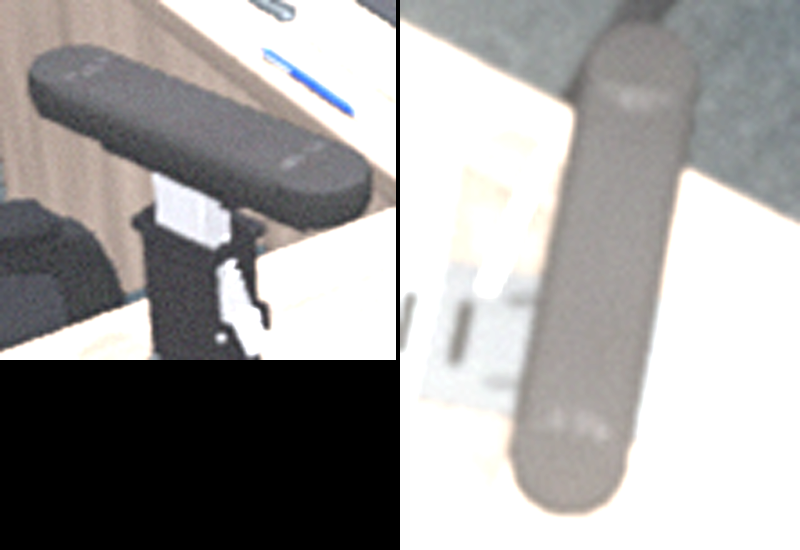

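The pad's outline is clear in both crops. Top view tips are at (264,202.8) and (279,105), and the top-face centre in the scene view is near (220.6,147.8), in raw pixels.

```bash
python3 - <<'E'
from h import *
T=dict(np.load('pics/top1.npz'));S=dict(np.load('pics/scene1.npz'))
for z in(.205,.215,.225,.235):
    a=ray(T,264,202.8,z);b=ray(T,279,105,z);l=ray(T,230+148/5,100+265/5,z);q=ray(T,230+261/5,100+265/5,z)
    d=b-a;c=(a+b)/2
    print(z,np.round(a,3),np.round(b,3),'len',np.linalg.norm(d).round(4),'yaw',np.degrees(np.arctan2(d[1],d[0])).round(2),'c',c.round(4),'w',np.abs(np.cross((q-l)[:2],d[:2]/np.linalg.norm(d[:2]))).round(4),'scene',ray(S,220.6,147.8,z).round(4))
for u0,v0,u1,v1 in((578,110,518,420),(690,130,632,420)):
    a=ray(T,230+(u0-400)/5,100+v0/5,.215);b=ray(T,230+(u1-400)/5,100+v1/5,.215);d=a-b;print('side',np.degrees(np.arctan2(d[1],d[0])),a.round(3),b.round(3))
s=r.get_state();from scipy.spatial.transform import Rotation as R
print(R.from_quat(s['eef_rot']).as_matrix().round(3))
E
```

```text
0.205 [0.468 0.054 0.205] [0.697 0.022 0.205] len 0.2315 yaw -7.77 c [0.5827 0.0381 0.205 ] w 0.0505 scene [0.5792 0.0383 0.205 ]
0.215 [0.467 0.054 0.215] [0.693 0.023 0.215] len 0.2286 yaw -7.77 c [0.5799 0.0385 0.215 ] w 0.0498 scene [0.569  0.0529 0.215 ]
0.225 [0.465 0.054 0.225] [0.689 0.024 0.225] len 0.2256 yaw -7.77 c [0.5771 0.0389 0.225 ] w 0.0492 scene [0.5588 0.0676 0.225 ]
0.235 [0.464 0.054 0.235] [0.685 0.024 0.235] len 0.2227 yaw -7.77 c [0.5742 0.0393 0.235 ] w 0.0486 scene [0.5486 0.0822 0.235 ]
side -9.589921101186635 [0.652 0.053 0.215] [0.508 0.077 0.215]
side -10.57090587871118 [0.643 0.002 0.215] [0.509 0.027 0.215]
[[ 0.954  0.299 -0.001]
 [ 0.299 -0.954  0.001]
 [-0.    -0.002 -1.   ]]<stdin>:6: DeprecationWarning: Arrays of 2-dimensional vectors are deprecated. Use arrays of 3-dimensional vectors instead. (deprecated in NumPy 2.0)
```

```bash
python3 - <<'E'
from h import *
T=dict(np.load('pics/top1.npz'));g=cv2.cvtColor(T['pixels'],cv2.COLOR_RGB2GRAY).astype(float)
L=[];Rr=[]
for v in range(138,188):
    row=g[v,235:305];c=int(264+(202.8-v)/97.8*15-235);p=row[c-4:c+5].mean()
    for out,step in((L,-1),(Rr,1)):
        t=(p+min(110,row[c+step*16:c+step*20:step].mean()))/2;i=c
        while row[i]<t:i+=step
        out.append((235+i-step*(row[i]-t)/(row[i]-row[i-step]),v))
for z in (.207,):
    fs=[]
    for P in(L,Rr):
        X=np.array([ray(T,u,v,z)[:2] for u,v in P],np.float32)
        vx,vy,x,y=cv2.fitLine(X,cv2.DIST_HUBER,0,.01,.01).ravel();fs.append((vx,vy,x,y));print(np.degrees(np.arctan2(vy,vx)*1)%180-180,y+(.581-x)*vy/vx)
print(L[::10],Rr[::10])
E
```

```text
-10.716995 0.06803964
-9.292862 0.015355748
[(np.float64(261.55555555555554), 138), (np.float64(259.43650793650795), 148), (np.float64(256.69444444444446), 158), (np.float64(255.1472222222222), 168), (np.float64(252.98538011695908), 178)] [(np.float64(284.5016835016835), 138), (np.float64(282.65843621399176), 148), (np.float64(281.08838383838383), 158), (np.float64(279.3047138047138), 168), (np.float64(277.38368055555554), 178)]
```

```bash
python3 - <<'E'
from h import *
T=dict(np.load('pics/top1.npz'));S=dict(np.load('pics/scene1.npz'))
for n,u,v,z in(('bottle',660,415,.1),('seatnear',690,480,.05),('seatleft',672,340,.05),('seattop',740,190,.05),('basket tl',680,490,.1),('scr',283,300,.02),('bolt2',364,314,.01),('bolt1',340,290,.01),('hex',450,345,.003)):
    print(n,ray(T,u*.64,v*.64,z).round(3))
for n,u,v,z in(('bottle base',605,272,0),('bottle top',622,190,.2),('seat front',560,225,0),('seat left',447,160,.0),('seat right',740,150,.05),('basket near',690,355,0),('basketleft',680,275,0)):
    print(n,ray(S,u*.64,v*.64,z).round(3))
E
```

```text
bottle [ 0.337 -0.334  0.1  ]
seatnear [ 0.235 -0.398  0.05 ]
seatleft [ 0.459 -0.384  0.05 ]
seattop [ 0.726 -0.521  0.05 ]
basket tl [ 0.227 -0.357  0.1  ]
scr [0.519 0.278 0.02 ]
bolt2 [0.498 0.135 0.01 ]
bolt1 [0.541 0.179 0.01 ]
hex [ 0.447 -0.017  0.003]
bottle base [ 0.335 -0.351  0.   ]
bottle top [ 0.312 -0.244  0.2  ]
seat front [ 0.453 -0.468  0.   ]
seat left [ 0.764 -0.63   0.   ]
seat right [ 0.214 -0.847  0.05 ]
basket near [ 0.17  -0.197  0.   ]
basketleft [ 0.227 -0.4    0.   ]
```

```bash
python3 - <<'E'
from h import *
T=dict(np.load('pics/top1.npz'));S=dict(np.load('pics/scene1.npz'))
for s,n in((T,'top'),(S,'scene')):
  M=s['cam_to_world']
  for p in([.187,-.596,.256],[.187,-.596,.35],[0,0,0],[0,0,.3],[.335,-.35,0],[.335,-.35,.15]):
    c=M[:3,:3].T@(np.array(p)-M[:3,3]);print(n,p,((c[0]*s['fx']/c[2]+s['cx'])/.64).round(),((c[1]*s['fy']/c[2]+s['cy'])/.64).round())
for z in(.06,.1):print('legbases',[ray(S,u*.64,v*.64,z)[:2].round(3) for u,v in((500,115),(600,155),(690,120),(590,90))])
o=[cv2.convertScaleAbs(i[...,::-1],alpha=1.6,beta=15) for i in (cv2.resize(S['pixels'][0:250,290:512],(400,450)),cv2.resize(T['pixels'][80:384,360:512],(225*4//4+0,450)))]
cv2.imwrite('pics/c2.png',np.hstack(o))
E
```

```text
top [0.187, -0.596, 0.256] 942.0 550.0
top [0.187, -0.596, 0.35] 1026.0 574.0
top [0, 0, 0] 438.0 622.0
top [0, 0, 0.3] 457.0 731.0
top [0.335, -0.35, 0] 643.0 414.0
top [0.335, -0.35, 0.15] 687.0 418.0
scene [0.187, -0.596, 0.256] 768.0 87.0
scene [0.187, -0.596, 0.35] 785.0 26.0
scene [0, 0, 0] 814.0 502.0
scene [0, 0, 0.3] 928.0 273.0
scene [0.335, -0.35, 0] 605.0 272.0
scene [0.335, -0.35, 0.15] 621.0 189.0
legbases [array([ 0.709, -0.782]), array([ 0.449, -0.67 ]), array([ 0.332, -0.942]), array([ 0.583, -1.035])]
legbases [array([ 0.669, -0.681]), array([ 0.427, -0.577]), array([ 0.319, -0.831]), array([ 0.552, -0.917])]
```

View pics/c2.png

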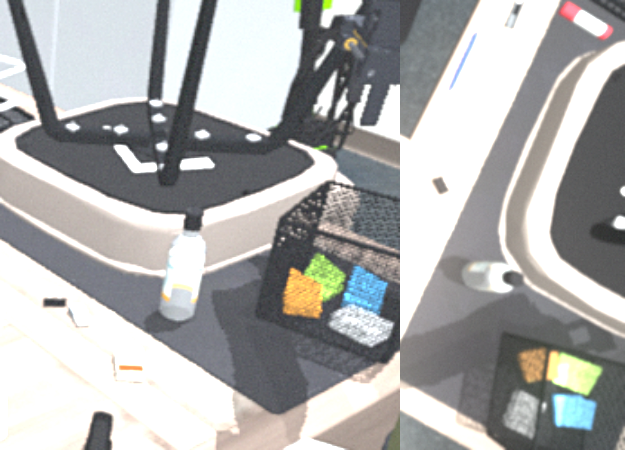

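The crop shows the gripper at the upper right, the bottle at (185,270) and an upturned stool beyond it. I'll raise the tool and pass between them, inside the stool leg.

>>> step_arm([
  [0,0,-3,0,0,0,-1],
  [1,-1.2,-2.5,0,0,0,-1],
  [3,-3.8,0,0,0,0,-1],
  [3,-3.8,0,0,0,0,-1],
  [3,-3.8,0,0,0,0,-1],
  [3,-3.8,0,0,0,0,-1],
  [3,-3.8,0,0,0,0,-1],
  [0,0,0,0,0,0,-1],
])

```text
clock: 1.1
tool_pos: [0.2805, -0.3522, 0.3108]
eef_rot: [0.988, 0.155, 0.0, -0.001]
contact_force: [-0.3, 0.1, 1.0]
opening: 1.001
finger_force: 0.0
```

>>> step_arm([
  [0,0,0,0,0,7,-1],
  [0,0,0,0,0,7,-1],
  [0,0,0,0,0,7,-1],
  [0,0,0,0,0,6.5,-1],
  [2.5,-4.9,0,0,0,0,-1],
  [2.5,-4.9,0,0,0,0,-1],
  [2.5,-4.9,0,0,0,0,-1],
  [2.5,-4.9,0,0,0,0,-1],
])

```text
clock: 2.1
tool_pos: [0.413, -0.1802, 0.3106]
eef_rot: [0.996, -0.089, 0.0, 0.0]
contact_force: [0.3, -0.4, 0.8]
opening: 0.999
finger_force: 0.0
```

>>> step_arm([
  [2.5,-4.9,0,0,0,0,-1],
  [2.5,-4.9,0,0,0,0,-1],
  [2.5,-4.9,0,0,0,0,-1],
  [2.5,-4.9,0,0,0,0,-1],
  [2.5,-4.7,0,0,0,0,-1],
  [0,0,0,0,0,0,-1],
  [0,0,0,0,0,0,-1],
])

```text
clock: 2.98
tool_pos: [0.5775, 0.0353, 0.3101]
eef_rot: [0.996, -0.089, -0.001, 0.001]
contact_force: [0.5, 0.2, 0.7]
opening: 1.0
finger_force: 0.0
```

```bash
python3 - <<'E'
from h import *
from scipy.spatial.transform import Rotation as R
s=snap('scene','scene2');t=snap('top','top2');q=st();print(R.from_quat(q['eef_rot']).as_matrix().round(4), q['q'])
o=[cv2.resize(s['pixels'][60:230,150:310],(376,400)),cv2.resize(t['pixels'][90:230,200:340],(400,400))]
cv2.imwrite('pics/c3.png',cv2.convertScaleAbs(np.hstack(o)[...,::-1],alpha=1.6,beta=15))
E
```

```text
{'clock': 3.075, 'tool_pos': [0.5771, 0.0346, 0.3105], 'eef_rot': [0.996, -0.0895, -0.0004, 0.0008], 'contact_force': [0.4728, 0.1314, -0.0262], 'moment': [0.0266, -0.0141, -0.0453], 'opening': 1.0039, 'finger_force': 0.0}
[[ 9.840e-01 -1.782e-01 -9.000e-04]
 [-1.782e-01 -9.840e-01 -1.600e-03]
 [-6.000e-04  1.700e-03 -1.000e+00]] [-0.07408328  0.5608102  -0.11115365  1.64298333  0.07467575  0.94309395
 -1.9622925 ]
```

View pics/c3.png

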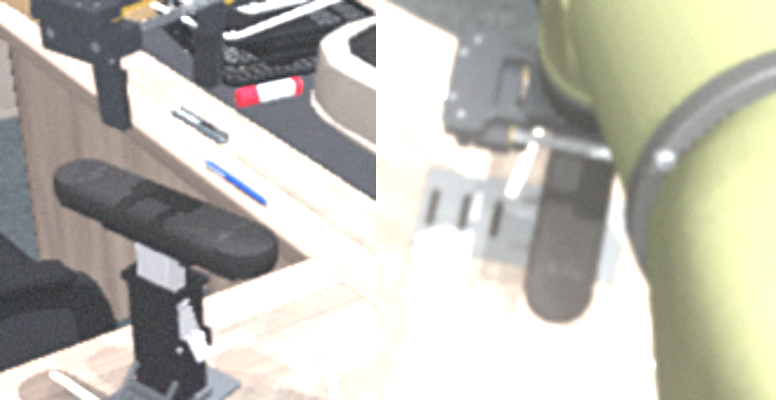

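The crop shows the open gripper straddling above the pad, with a finger tip at (117,127), so I centre it and descend.

>>> step_arm([
  [0.3,-0.7,1.5,0,0,0,-1],
  [0,0,2,0,0,0,-1],
  [0,0,2,0,0,0,-1],
  [0,0,2,0,0,0,-1],
  [0,0,1.5,0,0,0,-1],
  [0,0,0,0,0,0,-1],
])

```text
clock: 3.82
tool_pos: [0.581, 0.0431, 0.2194]
eef_rot: [0.996, -0.088, -0.001, 0.0]
contact_force: [-0.1, 0.5, 0.8]
opening: 1.002
finger_force: 0.0
```

```bash
python3 - <<'E'
from h import *
s=snap('scene','scene3');q=st()
cv2.imwrite('pics/c4.png',cv2.convertScaleAbs(cv2.resize(s['pixels'][90:220,150:310],(738,600))[...,::-1],alpha=1.8,beta=15))
E
```

```text
{'clock': 3.875, 'tool_pos': [0.5817, 0.0432, 0.2203], 'eef_rot': [0.9961, -0.0881, -0.0004, 0.0001], 'contact_force': [0.6412, 0.6014, -0.2029], 'moment': [0.0501, -0.0391, -0.0031], 'opening': 0.9963, 'finger_force': 0.0}
```

View pics/c4.png

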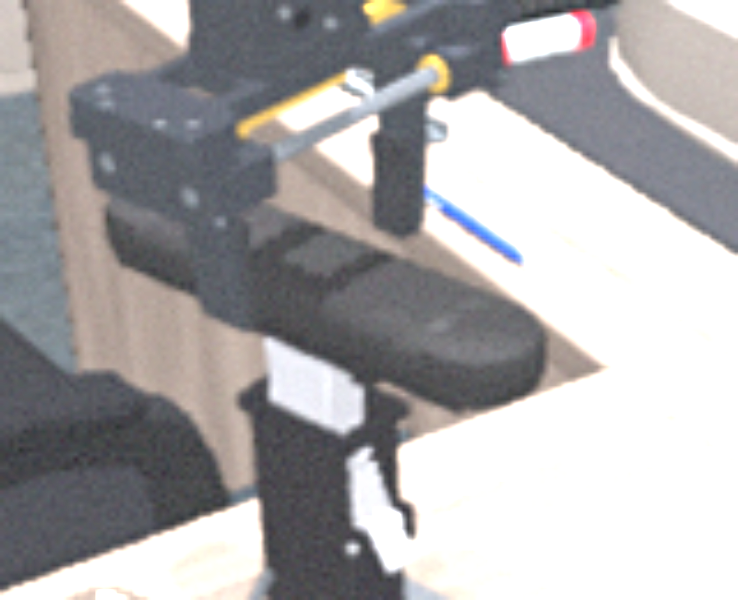

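The crop shows the fingers straddling the pad, but the near finger (222,300) looks left of the post (315,390). I'll check the axis position along the pad.

```bash
python3 - <<'E'
from h import *
from scipy.spatial.transform import Rotation as R
S=dict(np.load('pics/scene3.npz'));q=r.get_state();M=S['cam_to_world']
m=R.from_quat(q['eef_rot']).as_matrix();p=np.array(q['tool_pos'])
def pr(P,f=600/130):
    c=M[:3,:3].T@(P-M[:3,3]);return ((c[0]*S['fx']/c[2]+S['cx']-150)*f).round(),((c[1]*S['fy']/c[2]+S['cy']-90)*f).round()
for y in(-.0525,.0525):
  print('tip',pr(p+m@np.array([0,y,.017])))
a=np.array([.581,.041,0]);e=np.array([.9845,-.1755,0]);n=np.array([.1755,.9845,0])
for z in(.138,.165):
  for sx in(-.029,.029):
    print(z,sx,[pr(a+np.array([0,0,z])+sx*e+sy*n) for sy in(-.02,.02)])
print('ends',[pr(a+np.array([0,0,.207])+s*.118*e) for s in(-1,1)], [pr(a+np.array([0,0,.207])+s*.028*n) for s in(-1,1)])
# inverse: sleeve rim corners seen
for u,v in((245,395),(405,410)): print(ray(S,150+u/4.615,90+v/4.615,.138).round(4))
E
```

```text
tip (np.float64(225.0), np.float64(325.0))
tip (np.float64(398.0), np.float64(227.0))
0.138 -0.029 [(np.float64(407.0), np.float64(405.0)), (np.float64(345.0), np.float64(446.0))]
0.138 0.029 [(np.float64(311.0), np.float64(361.0)), (np.float64(248.0), np.float64(399.0))]
0.165 -0.029 [(np.float64(405.0), np.float64(353.0)), (np.float64(342.0), np.float64(392.0))]
0.165 0.029 [(np.float64(307.0), np.float64(310.0)), (np.float64(244.0), np.float64(347.0))]
ends [(np.float64(539.0), np.float64(357.0)), (np.float64(128.0), np.float64(184.0))] [(np.float64(364.0), np.float64(239.0)), (np.float64(272.0), np.float64(291.0))]
[0.6162 0.0536 0.138 ]
[0.5479 0.0299 0.138 ]
```

>>> step_arm([
  [0,0.15,1.0,0,0,0,-1],
  [0,0,1.0,0,0,0,-1],
  [0,0,0.8,0,0,0,-1],
  [0,0,0,0,0,0,-1],
])

```text
clock: 4.38
tool_pos: [0.5811, 0.0419, 0.1919]
eef_rot: [0.996, -0.088, -0.001, 0.0]
contact_force: [1.1, -0.5, 0.4]
opening: 0.993
finger_force: 0.0
```

>>> step_arm([
  [0,0,0,0,0,0,0.0],
  [0,0,0,0,0,0,1],
  [0,0,0,0,0,0,1],
  [0,0,0,0,0,0,1],
], force=12)

```text
clock: 4.88
tool_pos: [0.5815, 0.0407, 0.1929]
eef_rot: [0.996, -0.088, 0.0, 0.001]
contact_force: [-0.2, -3.2, 1.2]
opening: 0.635
finger_force: 12.0
```

>>> step_arm([
  [0,0.08,0,0,0,0,1],
  [0,0,0,0,0,0,1],
  [0,0,0,0,0,0,1],
  [0,0,0,0,0,0,1],
], force=50)

```text
clock: 5.38
tool_pos: [0.5815, 0.0407, 0.1928]
eef_rot: [0.996, -0.088, 0.0, 0.0]
contact_force: [-1.1, -2.9, 2.8]
opening: 0.628
finger_force: 50.0
```

```bash
python3 -c "
from h import *
st()"
```

```text
{'clock': 5.375, 'tool_pos': [0.5815, 0.0407, 0.1928], 'eef_rot': [0.9961, -0.0881, 0.0001, 0.0003], 'contact_force': [-1.082, -2.8654, 2.7948], 'moment': [-0.9183, 0.1853, 0.0738], 'opening': 0.6278, 'finger_force': 49.9983}
```

>>> step_arm([
  [0,0.1,-0.04,0,0,0,1],
  [0,0,-0.04,0,0,0,1],
])

```text
clock: 5.62
tool_pos: [0.5815, 0.0406, 0.1931]
eef_rot: [0.996, -0.088, 0.0, -0.0]
contact_force: [1.7, -0.4, -5.3]
opening: 0.635
finger_force: 50.0
```

>>> step_arm([
  [0,0,-0.04,0,0,0,1],
  [0,0,-0.04,0,0,0,1],
])

```text
clock: 5.88
tool_pos: [0.5815, 0.0406, 0.194]
eef_rot: [0.996, -0.088, 0.0, -0.0]
contact_force: [3.5, 0.5, -5.7]
opening: 0.629
finger_force: 50.0
```

>>> step_arm([
  [0,0,-0.04,0,0,0,1],
  [0,0,-0.04,0,0,0,1],
])

```text
clock: 6.12
tool_pos: [0.5815, 0.0406, 0.1951]
eef_rot: [0.996, -0.088, 0.0, -0.0]
contact_force: [3.3, 0.5, -7.3]
opening: 0.63
finger_force: 50.0
```

>>> step_arm([
  [0,0,-0.04,0,0,0,1],
  [0,0,-0.04,0,0,0,1],
])

```text
clock: 6.38
tool_pos: [0.5815, 0.0406, 0.1956]
eef_rot: [0.996, -0.088, 0.0, -0.0]
contact_force: [5.0, 2.2, -10.8]
opening: 0.63
finger_force: 50.0
```

>>> step_arm([
  [0,0,-0.04,0,0,0,1],
  [0,0,-0.04,0,0,0,1],
])

```text
clock: 6.62
tool_pos: [0.5815, 0.0406, 0.1963]
eef_rot: [0.996, -0.088, 0.0, -0.0]
contact_force: [5.0, 2.3, -11.7]
opening: 0.633
finger_force: 50.0
```

>>> step_arm([
  [0,0,-0.04,0,0,0,1],
  [0,0,-0.04,0,0,0,1],
])

```text
clock: 6.88
tool_pos: [0.5815, 0.0406, 0.197]
eef_rot: [0.996, -0.088, 0.0, -0.0]
contact_force: [5.4, 2.7, -10.8]
opening: 0.63
finger_force: 50.0
```

>>> step_arm([
  [0,0,-0.04,0,0,0,1],
  [0,0,-0.04,0,0,0,1],
])

```text
clock: 7.12
tool_pos: [0.5815, 0.0406, 0.1977]
eef_rot: [0.996, -0.088, 0.0, -0.0]
contact_force: [5.5, 2.7, -12.7]
opening: 0.628
finger_force: 50.0
```

>>> step_arm([
  [0,0,-0.04,0,0,0,1],
  [0,0,-0.04,0,0,0,1],
])

```text
clock: 7.38
tool_pos: [0.5815, 0.0406, 0.1984]
eef_rot: [0.996, -0.088, 0.0, -0.0]
contact_force: [5.9, 1.8, -12.1]
opening: 0.63
finger_force: 50.0
```

>>> step_arm([
  [0.08,0,-0.04,0,0,0,1],
  [0,0,-0.04,0,0,0,1],
])

```text
clock: 7.62
tool_pos: [0.5815, 0.0406, 0.1991]
eef_rot: [0.996, -0.088, -0.001, -0.0]
contact_force: [4.2, 3.8, -13.9]
opening: 0.63
finger_force: 50.0
```

>>> step_arm([
  [0,0,-0.04,0,0,0,1],
  [0,0,-0.04,0,0,0,1],
])

```text
clock: 7.88
tool_pos: [0.5815, 0.0406, 0.1999]
eef_rot: [0.996, -0.088, -0.001, -0.0]
contact_force: [5.0, 3.3, -13.9]
opening: 0.628
finger_force: 50.0
```

>>> step_arm([
  [0,0,-0.04,0,0,0,1],
  [0,0,-0.04,0,0,0,1],
])

```text
clock: 8.12
tool_pos: [0.5815, 0.0406, 0.2006]
eef_rot: [0.996, -0.088, -0.001, -0.0]
contact_force: [4.3, 3.1, -15.4]
opening: 0.632
finger_force: 50.0
```

>>> step_arm([
  [0,0,-0.04,0,0,0,1],
  [0,0,-0.04,0,0,0,1],
])

```text
clock: 8.38
tool_pos: [0.5815, 0.0406, 0.2013]
eef_rot: [0.996, -0.088, -0.001, -0.0]
contact_force: [5.6, 2.7, -16.9]
opening: 0.632
finger_force: 50.0
```

>>> step_arm([
  [0,0,-0.04,0,0,0,1],
  [0,0,-0.04,0,0,0,1],
])

```text
clock: 8.62
tool_pos: [0.5815, 0.0406, 0.2022]
eef_rot: [0.996, -0.088, -0.001, -0.0]
contact_force: [4.0, 3.1, -12.8]
opening: 0.632
finger_force: 50.0
```

>>> step_arm([
  [0,0,-0.04,0,0,0,1],
  [0,0,-0.04,0,0,0,1],
])

```text
clock: 8.88
tool_pos: [0.5815, 0.0406, 0.2044]
eef_rot: [0.996, -0.088, -0.0, -0.0]
contact_force: [0.8, 3.9, -5.7]
opening: 0.63
finger_force: 50.0
```

>>> step_arm([
  [0,0,-0.04,0,0,0,1],
  [0,0,-0.04,0,0,0,1],
])

```text
clock: 9.12
tool_pos: [0.5815, 0.0406, 0.2049]
eef_rot: [0.996, -0.088, -0.0, -0.0]
contact_force: [0.5, 4.4, -6.3]
opening: 0.631
finger_force: 50.0
```

>>> step_arm([
  [0,0,-0.04,0,0,0,1],
  [0,0,-0.04,0,0,0,1],
])

```text
clock: 9.38
tool_pos: [0.5816, 0.0405, 0.2052]
eef_rot: [0.996, -0.088, -0.001, -0.0]
contact_force: [-0.1, 5.9, -8.9]
opening: 0.626
finger_force: 50.0
```

Click 1 came at about z=.2025: the pull peaked near 17 N and then fell to about 6 N.

>>> step_arm([
  [0,0,-0.04,0,0,0,1],
  [0,0,-0.04,0,0,0,1],
])

```text
clock: 9.62
tool_pos: [0.5815, 0.0406, 0.2057]
eef_rot: [0.996, -0.088, -0.001, -0.0]
contact_force: [0.9, 5.7, -9.4]
opening: 0.629
finger_force: 50.0
```

>>> step_arm([
  [0,0,-0.04,0,0,0,1],
  [0,0,-0.04,0,0,0,1],
])

```text
clock: 9.88
tool_pos: [0.5815, 0.0406, 0.2064]
eef_rot: [0.996, -0.088, -0.001, -0.0]
contact_force: [1.5, 4.6, -11.4]
opening: 0.628
finger_force: 50.0
```

>>> step_arm([
  [0,0,-0.04,0,0,0,1],
  [0,0,-0.04,0,0,0,1],
])

```text
clock: 10.12
tool_pos: [0.5816, 0.0406, 0.2071]
eef_rot: [0.996, -0.088, -0.001, -0.0]
contact_force: [1.4, 5.5, -11.4]
opening: 0.63
finger_force: 50.0
```

>>> step_arm([
  [0,0,-0.04,0,0,0,1],
  [0,0,-0.04,0,0,0,1],
])

```text
clock: 10.38
tool_pos: [0.5815, 0.0405, 0.2077]
eef_rot: [0.996, -0.088, -0.001, -0.0]
contact_force: [2.0, 4.9, -12.0]
opening: 0.628
finger_force: 50.0
```

>>> step_arm([
  [0,0,-0.04,0,0,0,1],
  [0,0,-0.04,0,0,0,1],
])

```text
clock: 10.62
tool_pos: [0.5815, 0.0406, 0.2084]
eef_rot: [0.996, -0.088, -0.001, -0.0]
contact_force: [1.4, 5.6, -13.2]
opening: 0.63
finger_force: 50.0
```

>>> step_arm([
  [0,0,-0.04,0,0,0,1],
  [0,0,-0.04,0,0,0,1],
])

```text
clock: 10.88
tool_pos: [0.5815, 0.0406, 0.2091]
eef_rot: [0.996, -0.088, -0.001, -0.0]
contact_force: [1.7, 4.9, -13.1]
opening: 0.627
finger_force: 50.0
```

>>> step_arm([
  [0,0,-0.04,0,0,0,1],
  [0,0,-0.04,0,0,0,1],
])

```text
clock: 11.12
tool_pos: [0.5815, 0.0405, 0.2098]
eef_rot: [0.996, -0.088, -0.001, -0.0]
contact_force: [2.4, 5.6, -13.6]
opening: 0.628
finger_force: 50.0
```

>>> step_arm([
  [0,0,-0.04,0,0,0,1],
  [0,0,-0.04,0,0,0,1],
])

```text
clock: 11.38
tool_pos: [0.5815, 0.0405, 0.2105]
eef_rot: [0.996, -0.088, -0.001, -0.0]
contact_force: [2.2, 5.6, -16.2]
opening: 0.627
finger_force: 50.0
```

>>> step_arm([
  [0,-0.08,-0.04,0,0,0,1],
  [0,0,-0.04,0,0,0,1],
])

```text
clock: 11.62
tool_pos: [0.5816, 0.0406, 0.2115]
eef_rot: [0.996, -0.088, -0.001, 0.0]
contact_force: [2.8, 3.6, -16.7]
opening: 0.627
finger_force: 50.0
```

>>> step_arm([
  [0,0,-0.04,0,0,0,1],
  [0,0,-0.04,0,0,0,1],
])

```text
clock: 11.88
tool_pos: [0.5816, 0.0406, 0.2142]
eef_rot: [0.996, -0.088, -0.0, 0.0]
contact_force: [-4.2, 3.5, -6.0]
opening: 0.627
finger_force: 50.0
```

>>> step_arm([
  [0,0,-0.04,0,0,0,1],
  [0,0,-0.04,0,0,0,1],
])

```text
clock: 12.12
tool_pos: [0.5816, 0.0406, 0.2146]
eef_rot: [0.996, -0.088, -0.0, 0.0]
contact_force: [-3.6, 2.4, -5.7]
opening: 0.633
finger_force: 50.0
```

>>> step_arm([
  [0,0,-0.04,0,0,0,1],
  [0,0,-0.04,0,0,0,1],
])

```text
clock: 12.38
tool_pos: [0.5816, 0.0406, 0.215]
eef_rot: [0.996, -0.088, -0.001, 0.0]
contact_force: [-3.8, 3.9, -7.0]
opening: 0.628
finger_force: 50.0
```

>>> step_arm([
  [0,0,-0.04,0,0,0,1],
  [0,0,-0.04,0,0,0,1],
])

```text
clock: 12.62
tool_pos: [0.5816, 0.0406, 0.2154]
eef_rot: [0.996, -0.088, -0.001, 0.0]
contact_force: [-3.6, 3.4, -9.7]
opening: 0.632
finger_force: 50.0
```

>>> step_arm([
  [0,0,-0.04,0,0,0,1],
  [0,0,-0.04,0,0,0,1],
])

```text
clock: 12.88
tool_pos: [0.5816, 0.0406, 0.2162]
eef_rot: [0.996, -0.088, -0.001, 0.0]
contact_force: [-4.1, 2.9, -10.4]
opening: 0.627
finger_force: 50.0
```

>>> step_arm([
  [0,0,-0.04,0,0,0,1],
  [0,0,-0.04,0,0,0,1],
])

```text
clock: 13.12
tool_pos: [0.5816, 0.0406, 0.217]
eef_rot: [0.996, -0.088, -0.001, 0.0]
contact_force: [-4.2, 1.8, -11.3]
opening: 0.627
finger_force: 50.0
```

>>> step_arm([
  [0,0,-0.04,0,0,0,1],
  [0,0,-0.04,0,0,0,1],
])

```text
clock: 13.38
tool_pos: [0.5816, 0.0406, 0.2178]
eef_rot: [0.996, -0.088, -0.001, 0.0]
contact_force: [-3.4, 1.7, -13.1]
opening: 0.628
finger_force: 50.0
```

Click 2 came at about .2125, which makes the pitch about 9.8 mm.

>>> step_arm([
  [-0.08,-0.05,-0.04,0,0,0,1],
  [0,0,-0.04,0,0,0,1],
])

```text
clock: 13.62
tool_pos: [0.5816, 0.0406, 0.2189]
eef_rot: [0.996, -0.088, 0.0, 0.001]
contact_force: [-4.3, 0.6, -13.5]
opening: 0.629
finger_force: 50.0
```

>>> step_arm([
  [0,0,-0.04,0,0,0,1],
  [0,0,-0.04,0,0,0,1],
])

```text
clock: 13.88
tool_pos: [0.5815, 0.0406, 0.2197]
eef_rot: [0.996, -0.088, 0.0, 0.001]
contact_force: [-2.7, -1.7, -15.3]
opening: 0.627
finger_force: 50.0
```

>>> step_arm([
  [0,0,-0.04,0,0,0,1],
  [0,0,-0.04,0,0,0,1],
])

```text
clock: 14.12
tool_pos: [0.5816, 0.0406, 0.2206]
eef_rot: [0.996, -0.088, 0.0, 0.0]
contact_force: [-2.4, -1.5, -16.0]
opening: 0.631
finger_force: 50.0
```

>>> step_arm([
  [0,0,-0.04,0,0,0,1],
  [0,0,-0.04,0,0,0,1],
])

```text
clock: 14.38
tool_pos: [0.5815, 0.0407, 0.2214]
eef_rot: [0.996, -0.088, 0.0, 0.0]
contact_force: [-1.4, -2.7, -17.5]
opening: 0.632
finger_force: 50.0
```

>>> step_arm([
  [0,0,-0.04,0,0,0,1],
  [0,0,-0.04,0,0,0,1],
])

```text
clock: 14.62
tool_pos: [0.5816, 0.0407, 0.2227]
eef_rot: [0.996, -0.088, 0.0, 0.0]
contact_force: [-2.6, -3.8, -11.4]
opening: 0.631
finger_force: 50.0
```

>>> step_arm([
  [0,0,-0.04,0,0,0,1],
  [0,0,-0.04,0,0,0,1],
])

```text
clock: 14.88
tool_pos: [0.5816, 0.0407, 0.2245]
eef_rot: [0.996, -0.088, 0.0, 0.0]
contact_force: [-4.6, -3.9, -4.9]
opening: 0.63
finger_force: 50.0
```

>>> step_arm([
  [0,0,-0.04,0,0,0,1],
  [0,0,-0.04,0,0,0,1],
])

```text
clock: 15.12
tool_pos: [0.5816, 0.0407, 0.2251]
eef_rot: [0.996, -0.088, 0.0, 0.0]
contact_force: [-2.9, -4.4, -9.1]
opening: 0.63
finger_force: 50.0
```

>>> step_arm([
  [0,0,-0.04,0,0,0,1],
  [0,0,-0.04,0,0,0,1],
])

```text
clock: 15.38
tool_pos: [0.5815, 0.0407, 0.2256]
eef_rot: [0.996, -0.088, 0.0, 0.0]
contact_force: [-3.6, -4.5, -9.6]
opening: 0.629
finger_force: 50.0
```

Click 3 came at about .2223. The fourth should be near .232.

>>> step_arm([
  [-0.05,0.07,-0.04,0,0,0,1],
  [0,0,-0.04,0,0,0,1],
])

```text
clock: 15.62
tool_pos: [0.5815, 0.0406, 0.2262]
eef_rot: [0.996, -0.088, 0.001, 0.0]
contact_force: [-0.5, -3.8, -10.3]
opening: 0.629
finger_force: 50.0
```

>>> step_arm([
  [0,0,-0.04,0,0,0,1],
  [0,0,-0.04,0,0,0,1],
])

```text
clock: 15.88
tool_pos: [0.5815, 0.0407, 0.2266]
eef_rot: [0.996, -0.088, 0.001, 0.0]
contact_force: [-0.2, -3.5, -10.7]
opening: 0.629
finger_force: 50.0
```

>>> step_arm([
  [0,0,-0.04,0,0,0,1],
  [0,0,-0.04,0,0,0,1],
])

```text
clock: 16.12
tool_pos: [0.5815, 0.0407, 0.2272]
eef_rot: [0.996, -0.088, 0.001, 0.0]
contact_force: [1.8, -4.6, -10.8]
opening: 0.629
finger_force: 50.0
```

>>> step_arm([
  [0,0,-0.04,0,0,0,1],
  [0,0,-0.04,0,0,0,1],
])

```text
clock: 16.38
tool_pos: [0.5815, 0.0407, 0.228]
eef_rot: [0.996, -0.088, 0.001, -0.0]
contact_force: [2.8, -3.7, -12.6]
opening: 0.63
finger_force: 50.0
```

>>> step_arm([
  [0,0,-0.04,0,0,0,1],
  [0,0,-0.04,0,0,0,1],
])

```text
clock: 16.62
tool_pos: [0.5815, 0.0407, 0.2288]
eef_rot: [0.996, -0.088, 0.001, -0.0]
contact_force: [4.0, -5.1, -12.4]
opening: 0.631
finger_force: 50.0
```

>>> step_arm([
  [0,0,-0.03,0,0,0,1],
  [0,0,-0.03,0,0,0,1],
])

```text
clock: 16.88
tool_pos: [0.5815, 0.0407, 0.2293]
eef_rot: [0.996, -0.088, 0.001, 0.0]
contact_force: [3.5, -4.2, -14.7]
opening: 0.625
finger_force: 50.0
```

>>> step_arm([
  [0,0,-0.03,0,0,0,1],
  [0,0,-0.03,0,0,0,1],
])

```text
clock: 17.12
tool_pos: [0.5815, 0.0407, 0.2298]
eef_rot: [0.996, -0.088, 0.001, 0.0]
contact_force: [3.4, -4.4, -14.4]
opening: 0.633
finger_force: 50.0
```

>>> step_arm([
  [0,0.04,-0.03,0,0,0,1],
  [0,0,-0.03,0,0,0,1],
])

```text
clock: 17.38
tool_pos: [0.5815, 0.0407, 0.2304]
eef_rot: [0.996, -0.088, 0.001, -0.0]
contact_force: [3.5, -3.3, -15.1]
opening: 0.631
finger_force: 50.0
```

>>> step_arm([
  [0,0,-0.03,0,0,0,1],
  [0,0,-0.03,0,0,0,1],
])

```text
clock: 17.62
tool_pos: [0.5815, 0.0407, 0.2309]
eef_rot: [0.996, -0.088, 0.001, -0.0]
contact_force: [3.7, -2.5, -14.7]
opening: 0.626
finger_force: 50.0
```

>>> step_arm([
  [0,0,-0.03,0,0,0,1],
  [0,0,-0.03,0,0,0,1],
])

```text
clock: 17.88
tool_pos: [0.5815, 0.0407, 0.2315]
eef_rot: [0.996, -0.088, 0.001, -0.0]
contact_force: [4.6, -3.7, -16.5]
opening: 0.627
finger_force: 50.0
```

>>> step_arm([
  [0,0,-0.03,0,0,0,1],
  [0,0,-0.03,0,0,0,1],
])

```text
clock: 18.12
tool_pos: [0.5815, 0.0407, 0.2323]
eef_rot: [0.996, -0.088, 0.001, -0.0]
contact_force: [4.1, -3.5, -12.5]
opening: 0.627
finger_force: 50.0
```

>>> step_arm([
  [0,0,-0.03,0,0,0,1],
  [0,0,0,0,0,0,1],
])

```text
clock: 18.38
tool_pos: [0.5815, 0.0407, 0.2334]
eef_rot: [0.996, -0.088, 0.001, -0.0]
contact_force: [2.7, -2.1, -8.0]
opening: 0.627
finger_force: 50.0
```

>>> step_arm([
  [0,0,-0.03,0,0,0,1],
  [0,0,0,0,0,0,1],
])

```text
clock: 18.62
tool_pos: [0.5815, 0.0407, 0.2339]
eef_rot: [0.996, -0.088, 0.001, -0.0]
contact_force: [2.3, -2.8, -3.7]
opening: 0.628
finger_force: 50.0
```

Click 4 is complete: the pull peaked at 16.5 N and fell to about 4 N. Now I ease the pad down onto the pawl.

>>> step_arm([
  [0.04,0.04,0.03,0,0,0,1],
  [0,0,0.03,0,0,0,1],
])

```text
clock: 18.88
tool_pos: [0.5815, 0.0406, 0.2329]
eef_rot: [0.996, -0.088, 0.001, -0.0]
contact_force: [0.9, -1.6, 1.2]
opening: 0.63
finger_force: 50.0
```

>>> step_arm([
  [0,0,0.03,0,0,0,1],
  [0,0,0.03,0,0,0,1],
])

```text
clock: 19.12
tool_pos: [0.5815, 0.0406, 0.2327]
eef_rot: [0.996, -0.088, 0.001, -0.0]
contact_force: [-1.0, -1.5, 7.5]
opening: 0.627
finger_force: 50.0
```

>>> step_arm([
  [0,0,0.03,0,0,0,1],
  [0,0,0.03,0,0,0,1],
])

```text
clock: 19.38
tool_pos: [0.5815, 0.0406, 0.2326]
eef_rot: [0.996, -0.088, 0.001, -0.0]
contact_force: [-1.5, -1.3, 9.6]
opening: 0.628
finger_force: 50.0
```

>>> step_arm([
  [0,0,0.03,0,0,0,1],
  [0,0,0,0,0,0,1],
])

```text
clock: 19.62
tool_pos: [0.5815, 0.0407, 0.2325]
eef_rot: [0.996, -0.088, 0.001, -0.001]
contact_force: [-2.5, 0.7, 10.9]
opening: 0.627
finger_force: 50.0
```

>>> step_arm([
  [-0.02,0,0.03,0,0,0,1],
  [0,0,0.03,0,0,0,1],
  [0,0,0,0,0,0,1],
])

```text
clock: 20.0
tool_pos: [0.5815, 0.0406, 0.2324]
eef_rot: [0.996, -0.088, 0.001, -0.001]
contact_force: [-2.5, -1.5, 14.2]
opening: 0.626
finger_force: 50.0
```

>>> step_arm([
  [0,0,0.02,0,0,0,1],
  [0,0,0,0,0,0,1],
])

```text
clock: 20.25
tool_pos: [0.5815, 0.0406, 0.2324]
eef_rot: [0.996, -0.088, 0.001, -0.001]
contact_force: [-3.0, -1.6, 15.3]
opening: 0.63
finger_force: 50.0
```

Holding at about 15 N for a good second.

>>> step_arm([
  [0,0,0,0,0,0,1],
  [0,0,0,0,0,0,1],
  [0,0,0,0,0,0,1],
  [0,0,0,0,0,0,1],
  [0,0,0,0,0,0,1],
])

```text
clock: 20.88
tool_pos: [0.5815, 0.0406, 0.2324]
eef_rot: [0.996, -0.088, 0.001, -0.0]
contact_force: [-2.9, -1.4, 15.3]
opening: 0.627
finger_force: 50.0
```

>>> step_arm([
  [0,0,0,0,0,0,1],
  [0,0,0,0,0,0,1],
  [0,0,0,0,0,0,1],
  [0,0,0,0,0,0,1],
  [0,0,0,0,0,0,1],
])

```text
clock: 21.5
tool_pos: [0.5815, 0.0406, 0.2324]
eef_rot: [0.996, -0.088, 0.001, -0.001]
contact_force: [-2.8, 0.0, 15.3]
opening: 0.628
finger_force: 50.0
```

>>> step_arm([
  [0,0,-0.05,0,0,0,1],
  [0,0,-0.05,0,0,0,1],
  [0,0,-0.05,0,0,0,1],
  [0,0,-0.03,0,0,0,1],
  [0,0,0,0,0,0,1],
])

```text
clock: 22.12
tool_pos: [0.5815, 0.0406, 0.2327]
eef_rot: [0.996, -0.088, 0.001, -0.0]
contact_force: [-0.5, -0.0, 6.6]
opening: 0.63
finger_force: 50.0
```

>>> step_arm([
  [0.01,0,-0.05,0,0,0,1],
  [0,0,0,0,0,0,1],
])

```text
clock: 22.38
tool_pos: [0.5815, 0.0406, 0.2327]
eef_rot: [0.996, -0.088, 0.001, -0.0]
contact_force: [0.7, 0.8, 6.1]
opening: 0.626
finger_force: 50.0
```

>>> step_arm([
  [0,0,-0.04,0,0,0,1],
  [0,0,0,0,0,0,1],
])

```text
clock: 22.62
tool_pos: [0.5815, 0.0406, 0.2328]
eef_rot: [0.996, -0.088, 0.0, -0.0]
contact_force: [1.6, 1.9, 2.9]
opening: 0.625
finger_force: 50.0
```

Nearly unloaded, so I open gently and rise straight up.

>>> step_arm([
  [0,0,-0.02,0,0,0,0.0],
  [0,0,0,0,0,0,-1],
  [0,0,0,0,0,0,-1],
  [0,0,0,0,0,0,-1],
  [0,0,0,0,0,0,-1],
  [0,0,0,0,0,0,-1],
])

```text
clock: 23.38
tool_pos: [0.5809, 0.0399, 0.2329]
eef_rot: [0.996, -0.088, -0.0, 0.0]
contact_force: [-0.1, 0.1, -0.3]
opening: 0.999
finger_force: 0.0
```

>>> step_arm([
  [0,0,-1,0,0,0,-1],
  [0,0,-2,0,0,0,-1],
  [0,0,-3,0,0,0,-1],
  [0,0,-4,0,0,0,-1],
  [0,0,-3,0,0,0,-1],
  [0,0,0,0,0,0,-1],
  [0,0,0,0,0,0,-1],
])

```text
clock: 24.25
tool_pos: [0.5805, 0.0399, 0.3624]
eef_rot: [0.996, -0.088, -0.001, 0.0]
contact_force: [-0.2, 0.1, -0.7]
opening: 0.998
finger_force: 0.0
```

```bash
python3 - <<'E'
from h import *
s=snap('scene','scene9');q=st()
a=np.load('pics/scene1.npz')['pixels']
o=np.hstack([cv2.resize(i[60:310,120:300],(400,555)) for i in(a,s['pixels'])])
cv2.imwrite('pics/c9.png',cv2.convertScaleAbs(o[...,::-1],alpha=1.5,beta=15))
E
```

```text
{'clock': 24.3, 'tool_pos': [0.5803, 0.0398, 0.3619], 'eef_rot': [0.9961, -0.0879, -0.0011, 0.0003], 'contact_force': [0.1902, 0.1069, -1.119], 'moment': [0.0368, 0.0219, -0.0445], 'opening': 1.0024, 'finger_force': 0.0}
```

View pics/c9.png

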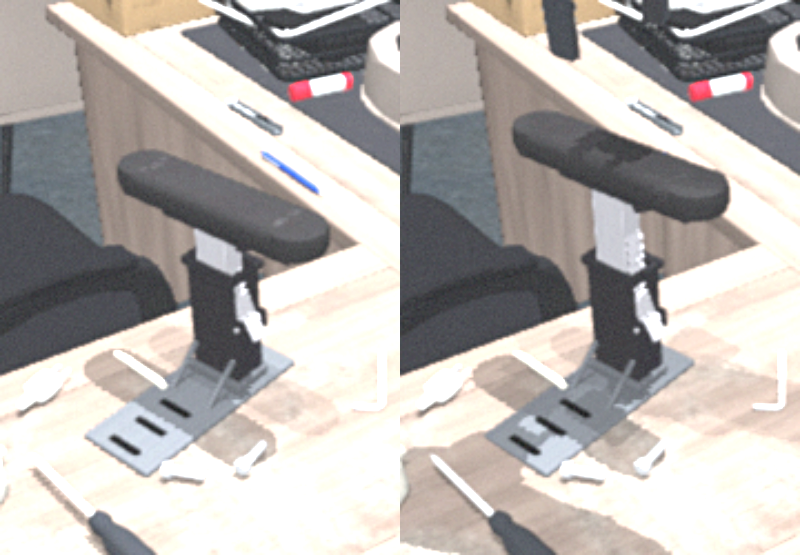

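The comparison shows the pad's left end raised from (120,165) to (515,125) (same frame offset by 400), about 40 mm. The pawl is seated, the bystanders haven't moved and the gripper is clear above.

```bash
python3 -c "
from plant import r
print(r.finish_job())"
```

```text
the job is handed in; nothing more can be done
None
```

The armrest now stands four clicks (about 40 mm) higher, resting on its pawl; it held a 15 N lean for over a second, the gripper is clear, the bolts, hex key and screwdriver look unmoved, and the job is handed in.

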